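# Sort the small ware after the practical

## Task

Clear up the bench after the practical: put the large balance weight in the wide bay of the wooden weight box and the small one in its narrow bay, both rubber stoppers side by side on the floor of the oblong grey tray, and the crucible in the round steel dish. Everything must stand upright on its base, the way it stands now. Do not shift or tip the evaporating dish and the small beaker: they stay where they are.

Things in the scene. Friction and masses are not known exactly. Their poses are not given: they have to be found in the camera images.
- weight_large_center (a point): Large balance weight, plain steel: cylinder 40 mm in diameter and 42 mm high with a small knob (20 mm) on top, 58 mm high in all, about 0.45 kg. Stands on its flat base; grip the cylinder. This point is on its axis, half-way up; z is up along its axis.
- weight_small_center (a point): Small balance weight, plain steel, same form: cylinder 28 mm in diameter and 32 mm high with a small knob (14 mm) on top, 46 mm high in all, about 0.18 kg. Stands on its flat base; grip the cylinder. This point is on its axis, half-way up; z is up along its axis.
- stopper_large_center (a point): Large black rubber stopper, solid, 38 mm high, slightly tapered: 44 mm in diameter at the top, 38 mm at the base on which it stands, about 60 g. This point is on its axis, half-way up; z is up along its axis.
- stopper_small_center (a point): Small black rubber stopper, solid, 32 mm high, slightly tapered: 28 mm in diameter at the top, 24 mm at the base on which it stands, about 25 g. This point is on its axis, half-way up; z is up along its axis.
- crucible_center (a point): White porcelain crucible, an open cup narrower at the foot: 38 mm high, rim 46 mm in diameter, 43 mm at 18 mm height, foot 28 mm, wall 3 mm, about 45 g. Narrower and deeper than the evaporating dish. This point is on its axis, half-way up; z is up along its axis.
- weight_box: Open wooden weight box, fixed to the bench, 132 mm (its x) by 148 mm (its y), walls 6 mm thick and 18 mm high from the bench, floor 6 mm thick. A divider as high as the walls, running along its x, splits it into two bays each 120 mm long: the wide bay, 80 mm, is centred at y = -28 mm, the narrow bay, 50 mm, at y = +43 mm (both x = 0). Origin: centre of its underside, on the bench; z up.
- stopper_tray: Open oblong tray of grey plastic without divider, fixed to the bench, 118 mm (its x) by 158 mm (its y), walls 4 mm thick and 16 mm high from the bench, floor 4 mm thick. Origin: centre of its underside, on the bench; z up.
- round_dish: Shallow round steel dish, fixed to the bench, 128 mm in outer diameter, wall 4 mm thick and 12 mm high from the bench, flat floor 4 mm thick, 112 mm across. Origin: centre of its underside, on the bench; z up.
- evap_dish_center (a point): White porcelain evaporating dish, a wide open shallow bowl, 76 mm across the rim, 28 mm high, loose; it stands among the things to be sorted and is left where it is. Point on its axis, half-way up.
- beaker_center (a point): Small empty glass beaker, 42 mm in diameter, 58 mm high, loose, beyond the trays; it is left where it is. Point on its axis, half-way up.
Mind the look-alikes: they are no part of the job. Leave any blue look-alike of the part that bears stopper_large_center alone.

How it is judged:
At the end, for the whole second after the job is handed in: Large weight on the floor of the wide bay, small weight on that of the narrow bay, both stoppers on the floor of the oblong tray, crucible in the round dish (within 42 mm of its centre); each within 5 mm of its resting height, 0.15 rad of upright, released and at rest (x of weight_large_center in the frame of weight_box between -0.052 and 0.052 m and y of weight_large_center in the frame of weight_box between -0.063 and 0.007 m and z of weight_large_center in the frame of weight_box between 0.03 and 0.04 m and x of weight_small_center in the frame of weight_box between -0.052 and 0.052 m and y of weight_small_center in the frame of weight_box between 0.023 and 0.063 m and z of weight_small_center in the frame of weight_box between 0.024 and 0.034 m and x of stopper_large_center in the frame of stopper_tray between -0.046 and 0.046 m and y of stopper_large_center in the frame of stopper_tray between -0.067 and 0.067 m and z of stopper_large_center in the frame of stopper_tray between 0.018 and 0.028 m and x of stopper_small_center in the frame of stopper_tray between -0.049 and 0.049 m and y of stopper_small_center in the frame of stopper_tray between -0.069 and 0.069 m and z of stopper_small_center in the frame of stopper_tray between 0.015 and 0.025 m and horizontal distance between crucible_center and round_dish below 0.042 m and z of crucible_center in the frame of round_dish between 0.018 and 0.028 m and angle between each of weight_large_center, weight_small_center, stopper_large_center, stopper_small_center, crucible_center's own z axis and vertical below 0.15 rad and linear speed of each of weight_large, weight_small, stopper_large, stopper_small, crucible below 0.01 m/s); the robot touches nothing.
It fails at once if the evaporating dish is pushed more than 25 mm or tipped over (distance of evap_dish_center from where it was at the start of the episode above 0.025 m or angle between evap_dish_center's own z axis and vertical above 0.5 rad).
It fails at once if the small beaker is pushed more than 25 mm or tipped over (distance of beaker_center from where it was at the start of the episode above 0.025 m or angle between beaker_center's own z axis and vertical above 0.5 rad).
It also fails if it takes over 136 s, if anything falls off the work surface, if the arm or the gripper's body presses on something with over 40 N, if the wrist force passes 120 N, or if a joint passes its speed limit or range.

## Robot

A 6-joint arm with a two-finger parallel gripper is mounted at the origin on the work surface. World frame = base frame: x ahead of the robot, y to its left, z up, the work surface at z = 0. Lengths are in m, angles in rad, forces in N, time in s.
With the tool pointing down it reaches from about 0.25 to 0.725 m from the base axis. Payload 4 kg.
Tool frame: the origin (TCP) lies midway between the tips of the shut fingers; the grasp point (between the pads) lies 19 mm behind it; z points along the fingers, y is the direction in which the jaws open and shut (so a half turn about z gives the same grasp; the last joint's range is limited). The gripper opens to 85 mm and grips with 20 to 120 N. Pads are 22 mm wide; open, the fingers measure 114 mm over their backs; the gripper's body (76 mm by 85 mm) begins 54 mm behind the grasp point. The pads swing forward as they close: fully open they stand 13 mm farther back than shut.
Start: joints at [1.275, 0.241, 0.005, 1.335, 0, 1.571], TCP at [0.146, 0.478, 0.231] pointing down, gripper open.
Joint ranges: [-2.72, 2.72], [-1.05, 1.87], [-1.09, 1.28], [-1.99, 2.15], [-1.42, 1.44], [-3.14, 3.14]. Speed limits (rad/s): [2.79, 2.79, 3.14, 3.14, 3.14, 3.14].

## Interface

Orientations are given as a unit quaternion [x, y, z, w].
In Python, from workcell import get_obs, camera, camera_model, job_done, masks_of gives the robot as it stands.
- The arm moves only by the tool jog_arm, never from a script. Its argument "deltas" is a list that holds one entry, the list of rows, each a list of 7 numbers: the shift along the tool's x, y, z in mm, then the turn, a rotation vector about the tool's x, y, z in degrees, then the finger opening in mm, from 0 to 85.4. A call has 1 to 5 rows; each row shifts and turns the pose as measured when the row begins, along the tool's axes as they then stand; what a row does not reach is not made up. A row lasts 1/10 s, in which the tool goes at most 50 mm and 8.59 degrees, less where a joint would pass 70% of its speed; a pose out of reach is approached as far as the arm can. A call with a gripper value outside its range is refused whole. The fingers move at their own pace and stop on an object; the grip force is fixed at half the most. Time passes only in rows, so rows that do not move let the fingers close. It gives the time, the measured TCP pose, the force and the opening at its end, in the units of the state.
- get_obs(): the state, without advancing time (a new reading comes with each control period).
- camera(name): name is "side" or "top"; returns the picture (384x512x3 uint8, red, green, blue); there is no depth.
- camera_model(name): a dict with "fovy" (degrees; the focal length in pixels is half the picture's height over the tangent of half this angle, whatever the lens; pixels are square), "cx", "cy" (the principal point, pixels), "pose" (4x4, takes a point from camera to world coordinates). Camera axes: x right, y down, z forward; pixel columns grow to the right and rows downward; lengths in m; the calibration is good to about 2 mm. A picture is of the moment at which its call begins. camera_model takes no time and is no camera call.
- job_done(): hands the job in, once; it reports no verdict.
Trained networks look in the newest picture that a camera, given by its name, has taken for a name from the list of things; names that differ only in an ending like _2 or _b are one class to them, and where a whole thing is asked for, a point or a joint stands for the part that bears it (a point fixed in the world has none). Each returns a list of dicts, best first, with "conf" (0 to 1); they miss things now and then, are a little off and sometimes report something else, mostly with a low value. They report only what shows in the picture. A call takes as long as a camera call. They do not tell look-alikes from the thing itself.
- masks_of(target, camera): "pixels" (384x512 bool, what is visible of it) and "at" ([column, row] in pixels, amid what is visible of it).
The state is a dict: "clock": time; "joint_pos": joint angles; "joint_vel": joint speeds; "tau": joint torques, N m; "eef_pos": TCP position; "tool_rot": TCP orientation; "ft_force": force on the tool from outside, world axes, zero at the start; "ft_torque": the same for the moment, N m; "grip_width": finger opening in m.
Only numpy, scipy, OpenCV 4.12 (cv2) and the standard library are available. Lean on these libraries where they do the work, as an engineer would, in place of code of your own. Each camera call takes 0.05 s, during which the arm holds its last target. There are 200 camera calls.

## Working session

There is one attempt and no reset: what is moved stays moved. The work goes in short steps, Python scripts to look and compute and a tool call to move; the robot and the scene stay as the last step left them, time stands still between calls to the robot, and variables do not carry over. Pictures are saved under pics/ and viewed, about 12 in all and at most 16, crops included, and the job is handed in when it is done.

Besides the shell and the picture viewer there is one more tool, called after "Call:" as name([rows], argument=value, ...), one row to a line, values as JSON. jog_arm: Moves the arm, as the interface text tells. Its arguments: {"type":"object","properties":{"deltas":{"type":"array"}},"required":["deltas"]}

```bash
mkdir -p pics
cat > h.py <<'E'
import numpy as np, cv2
from workcell import *
def ray(cam,u,v):
    m=camera_model(cam);f=192/np.tan(np.radians(m["fovy"])/2);P=np.array(m["pose"])
    d=P[:3,:3]@np.array([(u-m["cx"])/f,(v-m["cy"])/f,1]);return P[:3,3],d
def at_z(cam,u,v,z):
    o,d=ray(cam,u,v);return o+d*(z-o[2])/d[2]
def save(cam,name,box=None,s=1.5):
    im=camera(cam)[:,:,::-1]
    if box: im=im[box[1]:box[3],box[0]:box[2]]
    cv2.imwrite(f"pics/{name}.png",cv2.resize(im,None,fx=s,fy=s,interpolation=cv2.INTER_CUBIC))
E
python3 - <<'E'
from h import *
np.set_printoptions(precision=4,suppress=True)
save("top","t0");save("side","s0")
for c in("top","side"):
    m=camera_model(c);print(c,m["fovy"],m["cx"],m["cy"]);print(np.array(m["pose"]))
Z=dict(weight_large_center=.021,weight_small_center=.016,stopper_large_center=.038,stopper_small_center=.032,crucible_center=.038,weight_box=.018,stopper_tray=.016,round_dish=.012,evap_dish_center=.028,beaker_center=.03)
for n,z in Z.items():
    for c in("top","side"):
        for r in masks_of(n,c)[:3]:
            p=r["pixels"];vs,us=np.nonzero(p);mr=cv2.minAreaRect(np.stack([us,vs],1).astype(np.float32))
            print(n,c,round(r["conf"],2),np.round(r["at"]),p.sum(),"world",at_z(c,*mr[0],z)[:2],np.round(mr[0]),np.round(mr[1]),round(mr[2]))
print(get_obs())
E
```

```text
top 52.50840871167018 254.91253745713067 193.38735415818428
[[-0.0289 -0.9968  0.0741  0.4887]
 [-0.9996  0.0293  0.004  -0.0041]
 [-0.0061 -0.0739 -0.9972  1.1939]
 [ 0.      0.      0.      1.    ]]
side 56.12581007485451 257.1285189649243 192.51531444314813
[[ 0.843  -0.3418  0.4154  0.205 ]
 [-0.5379 -0.5405  0.6469 -0.5834]
 [ 0.0034 -0.7688 -0.6395  0.6439]
 [ 0.      0.      0.      1.    ]]
weight_large_center top 0.59 [336. 235.] 156 world [ 0.4344 -0.2333] [334. 238.] [14. 13.] 27
weight_large_center top 0.31 [250. 168.] 1326 world [0.6535 0.0133] [250. 168.] [40. 40.] 90
weight_large_center side 0.7 [258. 302.] 466 world [ 0.437  -0.2345] [260. 298.] [28. 18.] 90
weight_small_center top 0.42 [284. 234.] 79 world [ 0.4454 -0.0726] [281. 236.] [9. 9.] 45
weight_small_center side 0.57 [227. 246.] 194 world [ 0.4482 -0.0747] [226. 246.] [17. 13.] 90
stopper_large_center top 0.59 [256. 224.] 154 world [ 0.4886 -0.0039] [257. 222.] [13. 13.] 45
stopper_large_center top 0.54 [207. 212.] 165 world [0.5247 0.1413] [208. 212.] [13. 14.] 90
stopper_large_center top 0.47 [205. 258.] 1
[... 1603 characters left out ...]
6.] 173 world [0.7809 0.1661] [198. 128.] [15. 13.] 90
beaker_center side 0.75 [336. 284.] 3864 world [ 0.5898 -0.2952] [339. 283.] [82. 56.] 56
beaker_center side 0.5 [284. 147.] 248 world [0.7818 0.1595] [284. 152.] [21. 13.] 90
{'clock': 1.1, 'joint_pos': array([1.275 , 0.2406, 0.005 , 1.3352, 0.    , 1.5708]), 'joint_vel': array([-0.0005, -0.0011,  0.0007, -0.0004, -0.0006, -0.0021]), 'tau': array([ -0.0004, -37.2221,  25.2695,   0.0013,  -0.    ,  -0.    ]), 'eef_pos': array([0.1457, 0.4783, 0.2313]), 'tool_rot': array([ 0.1474,  0.9891, -0.    , -0.    ]), 'ft_force': array([-0.2483,  0.433 , -0.2112]), 'ft_torque': array([-0.0147, -0.0017, -0.0121]), 'grip_width': 0.08522409344651385}
```

View pics/t0.png

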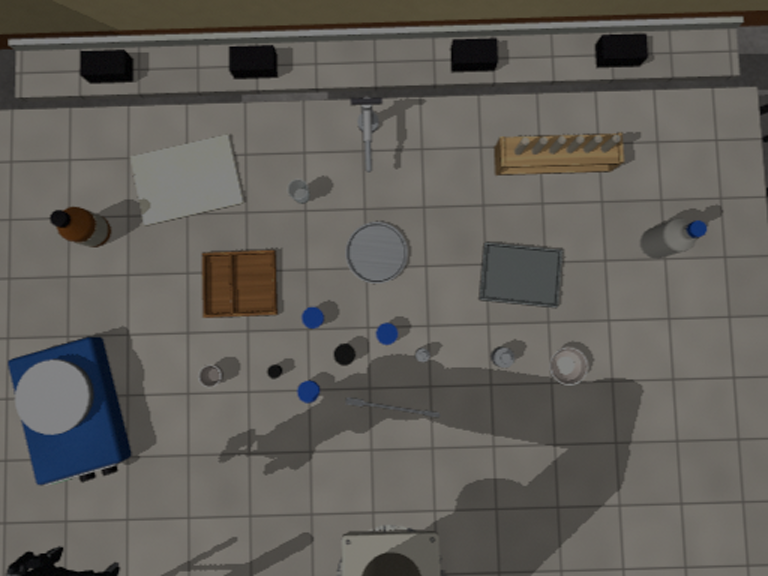

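View pics/s0.png

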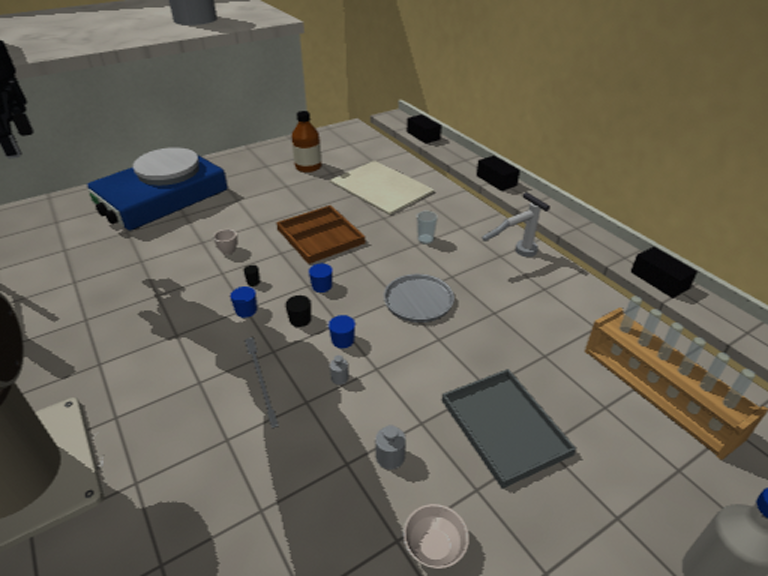

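The top view shows the black large stopper at about (229,236) px, with blue look-alikes at (209,211), (258,222) and (206,260). The row runs crucible (140,250), small stopper (183,247), small weight (281,236), large weight (334,238), evaporating dish (379,244). The narrow bay is on the +y (left) side. Next I refine positions by fitting silhouettes in both cameras.

```bash
cat >> h.py <<'E'
from scipy.optimize import least_squares
G=dict(weight_large_center=[(20,0),(20,42),(10,42),(10,58)],weight_small_center=[(14,0),(14,32),(7,32),(7,46)],
 stopper_large_center=[(19,0),(22,38)],stopper_small_center=[(12,0),(14,32)],crucible_center=[(14,0),(21.5,18),(23,38)],
 evap_dish_center=[(20,0),(38,28)],beaker_center=[(21,0),(21,58)],round_dish=[(64,0),(64,12)])
def proj(cam,X):
    m=camera_model(cam);f=192/np.tan(np.radians(m["fovy"])/2);P=np.linalg.inv(np.array(m["pose"]))
    c=X@P[:3,:3].T+P[:3,3];return np.c_[m["cx"]+f*c[:,0]/c[:,2],m["cy"]+f*c[:,1]/c[:,2]]
def bb(p): return np.r_[p.min(0),p.max(0)]
a=np.linspace(0,2*np.pi,48)
def fit(n,masks,z0=0,x0=(.45,0)):
    pts=np.concatenate([np.c_[r*np.cos(a),r*np.sin(a),0*a+h] for r,h in G[n]])/1000
    ob={c:bb(np.argwhere(m)[:,::-1]+.0)+[-.5,-.5,.5,.5] for c,m in masks.items()}
    r=least_squares(lambda q:np.concatenate([bb(proj(c,pts+[q[0],q[1],z0]))-ob[c] for c in ob]),x0,loss="soft_l1")
    return r.x,r.fun
E
python3 - <<'E'
from h import *
np.set_printoptions(precision=4,suppress=True)
T=camera("top");S=camera("side")
im=dict(top=T,side=S)
for n in G:
    D={}
    for c in im:
        D[c]=[(r["conf"],r["pixels"]) for r in masks_of(n,c) if r["conf"]>.1]
        if n=="round_dish" : D[c]=D[c][:1]
    for cf,m in D["top"]:
        x,f=fit(n,{"top":m}); col=im["top"][m].mean(0)
        best=None
        for cs,ms in D["side"]:
            x2,f2=fit(n,{"top":m,"side":ms},x0=x)
            if best is None or abs(f2).max()<abs(best[1]).max(): best=(x2,f2)
        print(n,round(cf,2),col.round(),"top",x,abs(f).max().round(1),"both",best and (best[0],abs(best[1]).max().round(1)))
for n,z in(("weight_box",.018),("stopper_tray",.016)):
    m=masks_of(n,"top")[0]["pixels"]
    vs,us=np.nonzero(m); w=np.array([at_z("top",u,v,z)[:2] for u,v in zip(us,vs)],np.float32)
    print(n,cv2.minAreaRect(w*1000),w.min(0),w.max(0))
E
```

```text
weight_large_center 0.68 [94. 96. 97.] top [ 0.4355 -0.2316] 0.6 both (array([ 0.437 , -0.2343]), np.float64(1.4))
weight_small_center 0.54 [100. 102. 103.] top [ 0.4456 -0.0739] 0.5 both (array([ 0.446 , -0.0756]), np.float64(1.0))
stopper_large_center 0.75 [ 33.  58. 110.] top [0.3795 0.1553] 0.3 both (array([0.381 , 0.1527]), np.float64(1.3))
stopper_large_center 0.45 [ 30.  56. 111.] top [ 0.4893 -0.0062] 0.1 both (array([ 0.4905, -0.0061]), np.float64(0.9))
stopper_large_center 0.43 [ 24.  53. 112.] top [0.5233 0.1434] 0.9 both (array([0.5263, 0.1413]), np.float64(1.9))
stopper_small_center 0.5 [36. 36. 34.] top [0.4219 0.2217] 0.7 both None
crucible_center 0.6 [88. 84. 81.] top [0.4171 0.3479] 0.5 both (array([0.4185, 0.346 ]), np.float64(1.1))
crucible_center 0.29 [95. 97. 95.] top [0.782 0.167] 0.5 both (array([0.4886, 0.1739]), np.float64(97.7))
evap_dish_center 0.67 [102. 104. 106.] top [0.6439 0.0126] 10.9 both (array([ 0.6541, -0.0155]), np.float64(168.0))
evap_dish_center 0.65 [112. 108. 105.] top [ 0.4154 -0.3619] 0.9 both (array([ 0.4156, -0.3633]), np.float64(1.4))
round_dish 0.67 [102. 104. 106.] top [0.6555 0.0134] 0.4 both (array([0.6569, 0.0126]), np.float64(1.1))
weight_box ((598.5317993164062, 292.0844421386719), (132.31103515625, 150.7872314453125), 0.7511699199676514) [0.5325 0.216 ] [0.6649 0.3674]
stopper_tray ((599.6522827148438, -277.4288024902344), (165.4108428955078, 124.49279022216797), 82.91250610351562) [ 0.5339 -0.3641] [ 0.6691 -0.1931]
```

Call:
jog_arm([
  [[0,0,0,0,0,8.5,85],[0,0,0,0,0,8.5,85],[0,0,0,0,0,8.5,85],[0,0,0,0,0,8.5,85],[0,0,0,0,0,8.5,85]],
])

```text
clock: 2.6
eef_pos: [0.1458, 0.4783, 0.2313]
tool_rot: [0.501, 0.865, 0.0, 0.0]
ft_force: [-1.0, -0.2, -1.0]
grip_width: 0.0848
```

Call:
jog_arm([
  [[0,0,0,0,0,8.5,85],[0,0,0,0,0,8.5,85],[0,0,0,0,0,8.5,85],[0,0,0,0,0,8.5,85],[0,0,0,0,0,4,85]],
])

```text
clock: 3.1
eef_pos: [0.1457, 0.4783, 0.2313]
tool_rot: [0.759, 0.651, -0.0, 0.0]
ft_force: [0.7, 0.5, -0.2]
grip_width: 0.0853
```

Call:
jog_arm([
  [[0,0,0,0,0,-8.5,70],[-19,39,9,0,0,0,70],[-19,39,9,0,0,0,70],[-19,39,9,0,0,0,70],[-19,39,9,0,0,0,70]],
])

```text
clock: 3.6
eef_pos: [0.3022, 0.4054, 0.1959]
tool_rot: [0.703, 0.712, 0.003, -0.002]
ft_force: [0.6, 0.9, 0.7]
grip_width: 0.0701
```

Call:
jog_arm([
  [[-19,39,9,0,0,0,70],[-19,39,9,0,0,0,70],[-19,39,9,0,0,0,70],[0,0,0,0,0,0,70]],
])

```text
clock: 4.0
eef_pos: [0.4283, 0.3446, 0.1665]
tool_rot: [0.705, 0.71, 0.003, -0.001]
ft_force: [-1.0, 0.6, -0.4]
grip_width: 0.0703
```

Run:
```python
from h import *
np.set_printoptions(precision=4,suppress=True)
def blob(c,u,v,r):
    im=camera(c).astype(int);b=np.zeros((384,512),bool);m=im.max(2)<52
    b[v-r:v+r,u-r:u+r]=m[v-r:v+r,u-r:u+r]
    k,l,s,_=cv2.connectedComponentsWithStats(b.astype(np.uint8));i=1+s[1:,4].argmax();print(c,s[i]);return l==i
for n,(tu,tv,su,sv) in dict(stopper_large_center=(229,236,199,207),stopper_small_center=(183,247,168,184)).items():
    M={"top":blob("top",tu,tv,13),"side":blob("side",su,sv,15)}
    print(n,fit(n,{"top":M["top"]}),fit(n,M))
```

```text
top [223 229  14  14 154]
side [191 197  16  21 288]
stopper_large_center (array([0.452 , 0.0792]), array([-0.4356, -0.4817,  0.4353,  0.4769])) (array([0.4522, 0.0788]), array([-0.3155, -0.5451,  0.5553,  0.4131, -0.8599, -0.3866,  0.6034,
        0.138 ]))
top [179 243   9   9  64]
side [163 177  10  14 112]
stopper_small_center (array([0.4219, 0.2201]), array([-0.809 , -0.2533,  0.8466,  0.2509])) (array([0.4221, 0.2193]), array([-0.5089, -0.3246,  1.1385,  0.1794, -0.7912, -0.556 ,  0.4233,
        0.1189]))
```

Call:
jog_arm([
  [[2,-10,40,0,0,0,70],[0,0,40,0,0,0,70],[0,0,40,0,0,0,70],[0,0,30,0,0,0,70],[0,0,0,0,0,0,70]],
])

```text
clock: 4.7
eef_pos: [0.4105, 0.3599, 0.0201]
tool_rot: [0.697, 0.717, 0.01, -0.002]
ft_force: [-0.0, -0.4, -0.1]
grip_width: 0.0699
```

```bash
cat > go.py <<'E'
import sys,numpy as np
from workcell import get_obs
from scipy.spatial.transform import Rotation as R
o=get_obs();r=R.from_quat(o["tool_rot"]);t=R.from_quat([.70711,.70711,0,0])
d=r.inv().apply(np.array(list(map(float,sys.argv[1:4])))-o["eef_pos"])*1000
w=(r.inv()*t).as_rotvec(degrees=True)
print("shift",d.round(1),"turn",w.round(2),"z",o["eef_pos"].round(4),"F",o["ft_force"].round(1),"w",round(o["grip_width"]*1000,1),"t",o["clock"])
E
python3 go.py .418 .3468 .02
```

```text
shift [-13.3   7.2  -0. ] turn [ 0.6  -0.98  1.59] z [0.4105 0.3599 0.0201] F [-0.  -0.4 -0.1] w 69.9 t 4.7
```

Call:
jog_arm([
  [[-13,7,0,0.6,-1,1.6,70],[0,0,0,0,0,0,70]],
])

```text
clock: 4.9
eef_pos: [0.4173, 0.3484, 0.0223]
tool_rot: [0.706, 0.708, -0.0, 0.001]
ft_force: [-0.3, 0.6, -0.5]
grip_width: 0.0695
```

```bash
python3 go.py .418 .3468 .006
```

```text
shift [-1.6  0.7 16.3] turn [0.03 0.05 0.12] z [0.4173 0.3484 0.0223] F [-0.3  0.6 -0.5] w 69.5 t 4.9
```

Call:
jog_arm([
  [[-1.5,0.7,15,0,0,0,70],[0,0,0,0,0,0,40],[0,0,0,0,0,0,20],[0,0,0,0,0,0,20],[0,0,0,0,0,0,20]],
])

```text
clock: 5.4
eef_pos: [0.4235, 0.3513, 0.0166]
tool_rot: [0.707, 0.707, 0.008, 0.001]
ft_force: [-0.1, 0.1, -1.4]
grip_width: 0.0434
```

Call:
jog_arm([
  [[0,0,0,0,0,0,20],[0,0,0,0,0,0,20]],
])

```text
clock: 5.6
eef_pos: [0.424, 0.3517, 0.0176]
tool_rot: [0.707, 0.707, 0.009, 0.001]
ft_force: [0.1, 0.2, -0.6]
grip_width: 0.0432
```

```bash
python3 go.py .418 .3468 .006
```

```text
shift [-5.  -6.2 11.5] turn [ 0.78 -0.61  0.06] z [0.424  0.3517 0.0176] F [ 0.1  0.2 -0.6] w 43.2 t 5.6
```

Call:
jog_arm([
  [[0,0,-20,0.8,-0.6,0,20],[0,0,-30,0,0,0,20],[0,0,-30,0,0,0,20],[0,0,-20,0,0,0,20],[0,0,0,0,0,0,20]],
])

```text
clock: 6.1
eef_pos: [0.4224, 0.3503, 0.1191]
tool_rot: [0.707, 0.707, -0.003, -0.0]
ft_force: [0.2, 0.2, -0.2]
grip_width: 0.0438
```

```bash
python3 go.py .656 .013 .12; python3 -c "
from h import *
save('side','s1',(90,60,330,240),3)"
```

```text
shift [-337.6  233.2   -0.8] turn [-0.3   0.22  0.06] z [0.4224 0.3503 0.1191] F [ 0.2  0.2 -0.2] w 43.8 t 6.1
```

View pics/s1.png

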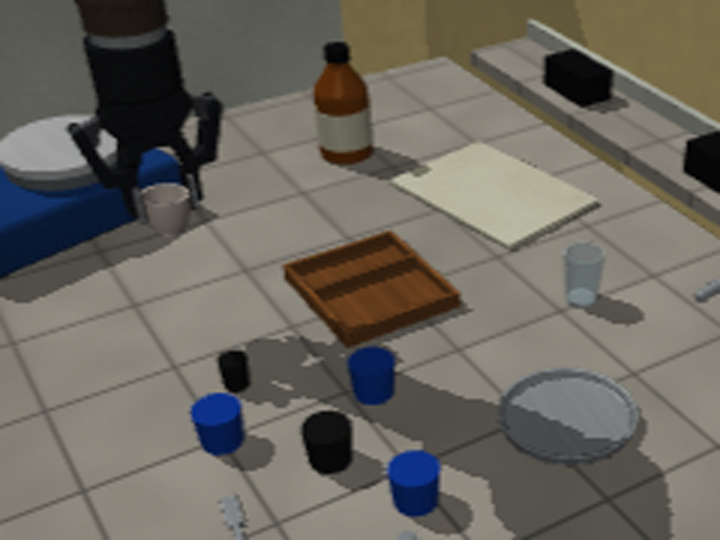

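The crucible hangs upright between the pads at crop (165,210). I carry it to the round dish.

Call:
jog_arm([
  [[-36,25,0,0,0,0,20],[-36,25,0,0,0,0,20],[-36,25,0,0,0,0,20],[-36,25,0,0,0,0,20],[-36,25,0,0,0,0,20]],
])

```text
clock: 6.65
eef_pos: [0.5445, 0.1693, 0.1089]
tool_rot: [0.702, 0.713, -0.009, -0.003]
ft_force: [0.4, 0.5, 0.3]
grip_width: 0.0434
```

Call:
jog_arm([
  [[-36,25,0,0,0,0,20],[-36,25,0,0,0,0,20],[-36,25,0,0,0,0,20],[-30,20,0,0,0,0,20],[0,0,0,0,0,0,20]],
])

```text
clock: 7.15
eef_pos: [0.6417, 0.0204, 0.0957]
tool_rot: [0.704, 0.71, -0.015, -0.007]
ft_force: [-0.5, -0.6, -1.4]
grip_width: 0.0434
```

```bash
python3 go.py .656 .013 .06
```

```text
shift [-7.2 15.3 35.3] turn [-1.82  0.6   0.5 ] z [0.6417 0.0204 0.0957] F [-0.5 -0.6 -1.4] w 43.4 t 7.15
```

Call:
jog_arm([
  [[-7,15,15,-1.8,0.6,0.5,20],[0,0,20,0,0,0,20],[0,0,10,0,0,0,20],[0,0,0,0,0,0,20]],
])

```text
clock: 7.55
eef_pos: [0.6523, 0.0123, 0.041]
tool_rot: [0.708, 0.706, -0.003, -0.004]
ft_force: [-0.7, 0.8, 0.1]
grip_width: 0.0434
```

```bash
python3 go.py .656 .013 .023
```

```text
shift [ 0.7  3.9 17.9] turn [-0.62 -0.06 -0.17] z [0.6523 0.0123 0.041 ] F [-0.7  0.8  0.1] w 43.4 t 7.55
```

Call:
jog_arm([
  [[0,4,10,-0.6,0,0,20],[0,0,6,0,0,0,20],[0,0,0,0,0,0,20]],
])

```text
clock: 7.85
eef_pos: [0.6546, 0.0143, 0.0238]
tool_rot: [0.707, 0.707, -0.001, -0.002]
ft_force: [0.2, -0.0, 0.0]
grip_width: 0.0433
```

```bash
python3 go.py .656 .013 .022
```

```text
shift [-1.3  1.4  1.8] turn [-0.19 -0.07 -0.03] z [0.6546 0.0143 0.0238] F [ 0.2 -0.   0. ] w 43.3 t 7.85
```

Call:
jog_arm([
  [[0,0,2,0,0,0,20],[0,0,1,0,0,0,20],[0,0,0,0,0,0,65],[0,0,0,0,0,0,65],[0,0,0,0,0,0,65]],
])

```text
clock: 8.35
eef_pos: [0.656, 0.0153, 0.0236]
tool_rot: [0.707, 0.707, 0.001, -0.0]
ft_force: [-0.1, -0.6, 0.2]
grip_width: 0.0651
```

Call:
jog_arm([
  [[0,0,-10,0,0,0,65],[0,0,-30,0,0,0,65],[0,0,-40,0,0,0,65],[0,0,-30,0,0,0,60],[0,0,0,0,0,0,60]],
])

```text
clock: 8.85
eef_pos: [0.6555, 0.0148, 0.1396]
tool_rot: [0.707, 0.707, 0.0, -0.001]
ft_force: [0.3, -0.5, 0.6]
grip_width: 0.0599
```

```bash
python3 go.py .422 .2195 .13
```

```text
shift [ 204.8 -233.4    9.9] turn [-0.01 -0.08  0.02] z [0.6555 0.0148 0.1396] F [ 0.3 -0.5  0.6] w 59.9 t 8.85
```

Call:
jog_arm([
  [[29,-33,0,0,0,0,50],[29,-33,0,0,0,0,50],[29,-33,0,0,0,0,50],[29,-33,0,0,0,0,50],[29,-33,0,0,0,0,50]],
])

```text
clock: 9.35
eef_pos: [0.4913, 0.1599, 0.1404]
tool_rot: [0.711, 0.703, 0.004, 0.002]
ft_force: [1.2, 0.6, 0.2]
grip_width: 0.0501
```

Call:
jog_arm([
  [[29,-33,0,0,0,0,50],[25,-29,0,0,0,0,50],[0,0,0,0,0,0,50]],
])

```text
clock: 9.65
eef_pos: [0.4226, 0.2183, 0.1403]
tool_rot: [0.709, 0.705, 0.003, 0.001]
ft_force: [-0.2, 0.0, -0.1]
grip_width: 0.05
```

```bash
python3 go.py .422 .2195 .06
```

```text
shift [ 1.  -1.1 80.3] turn [ 0.38 -0.16 -0.29] z [0.4226 0.2183 0.1403] F [-0.2  0.  -0.1] w 50.0 t 9.65
```

Call:
jog_arm([
  [[1,-1,20,0.4,0,0,50],[0,0,20,0,0,0,50],[0,0,20,0,0,0,50],[0,0,20,0,0,0,50],[0,0,0,0,0,0,50]],
])

```text
clock: 10.15
eef_pos: [0.4243, 0.2201, 0.0603]
tool_rot: [0.708, 0.706, 0.004, 0.001]
ft_force: [-1.1, 0.1, -0.7]
grip_width: 0.0499
```

```bash
python3 go.py .422 .2195 .004
```

```text
shift [-0.8 -2.6 56.3] turn [ 0.38 -0.26 -0.15] z [0.4243 0.2201 0.0603] F [-1.1  0.1 -0.7] w 49.9 t 10.15
```

Call:
jog_arm([
  [[-1,-2.5,18,0.4,-0.2,0,50],[0,0,18,0,0,0,50],[0,0,14,0,0,0,50],[0,0,3,0,0,0,50],[0,0,0,0,0,0,50]],
])

```text
clock: 10.65
eef_pos: [0.4272, 0.2188, 0.01]
tool_rot: [0.709, 0.705, 0.003, 0.001]
ft_force: [0.9, 0.2, 0.3]
grip_width: 0.0498
```

```bash
python3 go.py .422 .2195 .004
```

```text
shift [ 0.7 -5.3  6. ] turn [ 0.33 -0.18 -0.35] z [0.4272 0.2188 0.01  ] F [0.9 0.2 0.3] w 49.8 t 10.65
```

Call:
jog_arm([
  [[0.5,-5,6,0.3,0,0,50],[0,0,0,0,0,0,10],[0,0,0,0,0,0,10],[0,0,0,0,0,0,10],[0,0,0,0,0,0,10]],
])

```text
clock: 11.15
eef_pos: [0.4244, 0.2203, 0.0069]
tool_rot: [0.709, 0.705, 0.004, -0.0]
ft_force: [-0.2, -1.1, 0.5]
grip_width: 0.025
```

Call:
jog_arm([
  [[0,0,0,0,0,0,10],[0,0,0,0,0,0,10]],
])

```text
clock: 11.35
eef_pos: [0.4245, 0.2205, 0.0071]
tool_rot: [0.709, 0.705, 0.004, -0.0]
ft_force: [0.1, 0.1, -0.5]
grip_width: 0.0253
```

```bash
python3 go.py .422 .2195 .12
```

```text
shift [  -0.3   -1.9 -112.9] turn [ 0.33 -0.34 -0.37] z [0.4245 0.2205 0.0071] F [ 0.1  0.1 -0.5] w 25.3 t 11.35
```

Call:
jog_arm([
  [[0,-2,-30,0.3,-0.3,0,10],[0,0,-40,0,0,0,10],[0,0,-40,0,0,0,10],[-45,14,0,0,0,0,10],[-45,14,0,0,0,0,10]],
])

```text
clock: 11.85
eef_pos: [0.449, 0.1326, 0.1205]
tool_rot: [0.705, 0.709, -0.001, -0.0]
ft_force: [0.3, 0.4, -1.1]
grip_width: 0.0254
```

Call:
jog_arm([
  [[-45,14,0,0,0,0,10],[-45,14,0,0,0,0,10],[-45,14,0,0,0,0,10],[-45,14,0,0,0,0,10],[-45,14,0,0,0,0,10]],
])

```text
clock: 12.35
eef_pos: [0.5235, -0.0992, 0.1227]
tool_rot: [0.703, 0.711, 0.002, 0.001]
ft_force: [1.1, -0.2, -0.8]
grip_width: 0.0254
```

```bash
python3 go.py .6 -.325 .12
```

```text
shift [-226.6   74.1    2.8] turn [ 0.24 -0.05  0.61] z [ 0.5235 -0.0992  0.1227] F [ 1.1 -0.2 -0.8] w 25.4 t 12.35
```

Call:
jog_arm([
  [[-45,15,0,0,0,0.5,10],[-45,15,0,0,0,0,10],[-45,15,0,0,0,0,10],[-45,15,0,0,0,0,10],[-45,15,0,0,0,0,10]],
])

```text
clock: 12.85
eef_pos: [0.5999, -0.3338, 0.1219]
tool_rot: [0.707, 0.707, 0.002, 0.001]
ft_force: [1.7, -0.2, -0.7]
grip_width: 0.0253
```

Call:
jog_arm([
  [[0,0,20,0,0,0,10],[0,0,20,0,0,0,10],[0,0,20,0,0,0,10],[0,0,0,0,0,0,10]],
])

```text
clock: 13.25
eef_pos: [0.6012, -0.3444, 0.0576]
tool_rot: [0.711, 0.703, 0.002, 0.003]
ft_force: [0.3, 2.1, -0.6]
grip_width: 0.0252
```

```bash
python3 go.py .6 -.325 .013
```

```text
shift [19.5 -1.6 44.6] turn [ 0.35  0.06 -0.59] z [ 0.6012 -0.3444  0.0576] F [ 0.3  2.1 -0.6] w 25.2 t 13.25
```

Call:
jog_arm([
  [[19,-1.5,0,0.3,0,-0.6,10],[0,0,15,0,0,0,10],[0,0,15,0,0,0,10],[0,0,0,0,0,0,10]],
])

```text
clock: 13.65
eef_pos: [0.6003, -0.3251, 0.0283]
tool_rot: [0.707, 0.707, -0.0, 0.001]
ft_force: [-0.4, -0.6, -1.0]
grip_width: 0.0255
```

```bash
python3 go.py .6 -.325 .0115
```

```text
shift [ 0.1 -0.3 16.8] turn [0.08 0.08 0.03] z [ 0.6003 -0.3251  0.0283] F [-0.4 -0.6 -1. ] w 25.5 t 13.65
```

Call:
jog_arm([
  [[0,0,10,0,0,0,10],[0,0,6,0,0,0,10],[0,0,1,0,0,0,10],[0,0,0,0,0,0,10]],
])

```text
clock: 14.05
eef_pos: [0.6013, -0.3259, 0.0117]
tool_rot: [0.707, 0.707, 0.0, 0.002]
ft_force: [0.4, -0.6, -0.8]
grip_width: 0.0253
```

```bash
python3 go.py .6 -.325 .0115
```

```text
shift [ 0.9 -1.3  0.2] turn [0.2  0.15 0.01] z [ 0.6013 -0.3259  0.0117] F [ 0.4 -0.6 -0.8] w 25.3 t 14.05
```

Release, lift, and travel to the large stopper at (.452, .079).

Call:
jog_arm([
  [[0,0,0,0,0,0,45],[0,0,0,0,0,0,45],[0,0,0,0,0,0,45],[0,0,-10,0,0,0,45],[0,0,-30,0,0,0,45]],
])

```text
clock: 14.55
eef_pos: [0.5986, -0.3247, 0.0495]
tool_rot: [0.707, 0.707, -0.001, -0.001]
ft_force: [0.3, 0.4, -0.5]
grip_width: 0.0452
```

Call:
jog_arm([
  [[0,0,-40,0,0,0,60],[0,0,-40,0,0,0,60],[45,-16,0,0,0,0,60],[45,-16,0,0,0,0,60],[45,-16,0,0,0,0,60]],
])

```text
clock: 15.05
eef_pos: [0.5582, -0.1955, 0.1437]
tool_rot: [0.71, 0.704, 0.003, 0.01]
ft_force: [0.7, 0.9, 1.0]
grip_width: 0.06
```

Call:
jog_arm([
  [[45,-16,0,0,0,0,60],[45,-16,0,0,0,0,60],[45,-16,0,0,0,0,60],[45,-16,0,0,0,0,60],[0,0,0,0,0,0,60]],
])

```text
clock: 15.55
eef_pos: [0.4928, -0.0044, 0.1474]
tool_rot: [0.709, 0.705, 0.008, 0.014]
ft_force: [0.4, -0.6, 0.5]
grip_width: 0.0599
```

```bash
python3 go.py .452 .079 .06
```

```text
shift [ 83.9 -43.8  85.4] turn [ 1.73  0.5  -0.3 ] z [ 0.4928 -0.0044  0.1474] F [ 0.4 -0.6  0.5] w 59.9 t 15.55
```

Call:
jog_arm([
  [[42,-22,0,1.7,0.5,-0.3,62],[42,-22,0,0,0,0,62],[0,0,20,0,0,0,62],[0,0,20,0,0,0,62],[0,0,0,0,0,0,62]],
])

```text
clock: 16.05
eef_pos: [0.4537, 0.0814, 0.1122]
tool_rot: [0.706, 0.708, 0.005, 0.005]
ft_force: [0.2, -0.0, -0.2]
grip_width: 0.0618
```

```bash
python3 go.py .452 .079 .06
```

```text
shift [-2.5 -2.5 52.2] turn [ 0.82 -0.07  0.21] z [0.4537 0.0814 0.1122] F [ 0.2 -0.  -0.2] w 61.8 t 16.05
```

Call:
jog_arm([
  [[-2.5,-2.5,15,0.8,0,0,64],[0,0,18,0,0,0,64],[0,0,18,0,0,0,64],[0,0,0,0,0,0,64]],
])

```text
clock: 16.45
eef_pos: [0.4555, 0.0766, 0.0622]
tool_rot: [0.707, 0.707, 0.002, 0.001]
ft_force: [-0.7, 0.2, 0.7]
grip_width: 0.0642
```

```bash
python3 go.py .452 .079 .006
```

```text
shift [ 2.3 -3.8 56.2] turn [ 0.32 -0.08 -0.01] z [0.4555 0.0766 0.0622] F [-0.7  0.2  0.7] w 64.2 t 16.45
```

Call:
jog_arm([
  [[2,-5,18,0.3,0,0,64],[0,-1,18,0,0,0,64],[0,0,14,0,0,0,64],[0,0,3,0,0,0,64],[0,0,0,0,0,0,64]],
])

```text
clock: 16.95
eef_pos: [0.4548, 0.0762, 0.0116]
tool_rot: [0.709, 0.705, 0.003, 0.002]
ft_force: [-0.2, -0.4, 0.2]
grip_width: 0.0639
```

```bash
python3 go.py .452 .079 .006
```

```text
shift [ 2.8 -2.9  5.6] turn [ 0.36 -0.11 -0.33] z [0.4548 0.0762 0.0116] F [-0.2 -0.4  0.2] w 63.9 t 16.95
```

Call:
jog_arm([
  [[3,-3,5,0.3,0,-0.3,64],[0,0,0,0,0,0,20],[0,0,0,0,0,0,20],[0,0,0,0,0,0,20],[0,0,0,0,0,0,20]],
])

```text
clock: 17.45
eef_pos: [0.4545, 0.0795, 0.0096]
tool_rot: [0.707, 0.707, 0.003, 0.001]
ft_force: [0.3, -0.2, -0.8]
grip_width: 0.0412
```

Call:
jog_arm([
  [[0,0,0,0,0,0,20],[0,0,0,0,0,0,20]],
])

```text
clock: 17.65
eef_pos: [0.4546, 0.0796, 0.0098]
tool_rot: [0.707, 0.707, 0.003, 0.001]
ft_force: [0.6, 0.2, -0.3]
grip_width: 0.0413
```

```bash
python3 go.py .6 -.235 .13
```

```text
shift [-314.2  146.4 -120.1] turn [ 0.37 -0.16 -0.03] z [0.4546 0.0796 0.0098] F [ 0.6  0.2 -0.3] w 41.3 t 17.65
```

Call:
jog_arm([
  [[0,0,-30,0.3,-0.2,0,20],[0,0,-40,0,0,0,20],[0,0,-45,0,0,0,20],[-43,20,0,0,0,0,20],[-43,20,0,0,0,0,20]],
])

```text
clock: 18.15
eef_pos: [0.4923, -0.0037, 0.1282]
tool_rot: [0.703, 0.711, -0.002, -0.001]
ft_force: [0.0, 0.3, -1.8]
grip_width: 0.0412
```

Call:
jog_arm([
  [[-43,20,0,0,0,0,20],[-43,20,0,0,0,0,20],[-43,20,0,0,0,0,20],[-43,20,0,0,0,0,20],[-43,20,0,0,0,0,20]],
])

```text
clock: 18.65
eef_pos: [0.5988, -0.2248, 0.1298]
tool_rot: [0.702, 0.712, 0.0, 0.0]
ft_force: [0.9, 0.6, -0.4]
grip_width: 0.0411
```

Call:
jog_arm([
  [[0,0,0,0,0,0,20]],
])

```text
clock: 18.75
eef_pos: [0.6003, -0.2306, 0.1282]
tool_rot: [0.704, 0.71, -0.0, 0.001]
ft_force: [-0.3, 0.8, -0.9]
grip_width: 0.0408
```

```bash
python3 go.py .6 -.235 .06
```

```text
shift [-4.2 -0.5 68.2] turn [0.08 0.14 0.5 ] z [ 0.6003 -0.2306  0.1282] F [-0.3  0.8 -0.9] w 40.8 t 18.75
```

Call:
jog_arm([
  [[-3,-0.5,22,0,0,0.5,20],[0,0,22,0,0,0,20],[0,0,22,0,0,0,20],[0,0,18,0,0,0,20],[0,0,0,0,0,0,20]],
])

```text
clock: 19.25
eef_pos: [0.5988, -0.2348, 0.0396]
tool_rot: [0.709, 0.706, -0.0, -0.0]
ft_force: [-0.4, 0.0, -0.9]
grip_width: 0.0409
```

```bash
python3 go.py .6 -.235 .014
```

```text
shift [-0.2  1.2 25.6] turn [-0.05  0.03 -0.24] z [ 0.5988 -0.2348  0.0396] F [-0.4  0.  -0.9] w 40.9 t 19.25
```

Call:
jog_arm([
  [[0,1,12,0,0,0,20],[0,0,9,0,0,0,20],[0,0,4,0,0,0,20],[0,0,0,0,0,0,20]],
])

```text
clock: 19.65
eef_pos: [0.6007, -0.234, 0.0146]
tool_rot: [0.708, 0.706, -0.0, 0.001]
ft_force: [-0.1, -0.5, 0.2]
grip_width: 0.0414
```

```bash
python3 go.py .6 -.235 .014
```

```text
shift [-1.  -0.7  0.6] turn [ 0.06  0.06 -0.17] z [ 0.6007 -0.234   0.0146] F [-0.1 -0.5  0.2] w 41.4 t 19.65
```

Call:
jog_arm([
  [[0,0,0.5,0,0,0,60],[0,0,0,0,0,0,60],[0,0,0,0,0,0,60],[0,0,-10,0,0,0,60],[0,0,-30,0,0,0,60]],
])

```text
clock: 20.15
eef_pos: [0.5989, -0.2332, 0.0534]
tool_rot: [0.708, 0.706, -0.001, -0.001]
ft_force: [0.5, -0.0, 0.0]
grip_width: 0.0603
```

Call:
jog_arm([
  [[0,0,-40,0,0,0,52],[0,0,-40,0,0,0,52],[33,-32,0,0,0,0,52],[33,-32,0,0,0,0,52],[33,-32,0,0,0,0,52]],
])

```text
clock: 20.65
eef_pos: [0.513, -0.1383, 0.1479]
tool_rot: [0.71, 0.704, 0.005, 0.011]
ft_force: [0.7, 0.2, 0.3]
grip_width: 0.0521
```

Call:
jog_arm([
  [[33,-32,0,0,0,0,52],[20,-20,0,0,0,0,52],[0,0,0,0,0,0,52]],
])

```text
clock: 20.95
eef_pos: [0.456, -0.0801, 0.1501]
tool_rot: [0.709, 0.705, 0.007, 0.012]
ft_force: [0.2, -0.3, 0.3]
grip_width: 0.0522
```

```bash
python3 go.py .446 -.075 .08;  python3 -c "
from h import *
save('top','t1',(150,120,410,290),3)"
```

```text
shift [  5.6 -11.9  69.8] turn [ 1.54  0.44 -0.33] z [ 0.456  -0.0801  0.1501] F [ 0.2 -0.3  0.3] w 52.2 t 20.95
```

View pics/t1.png

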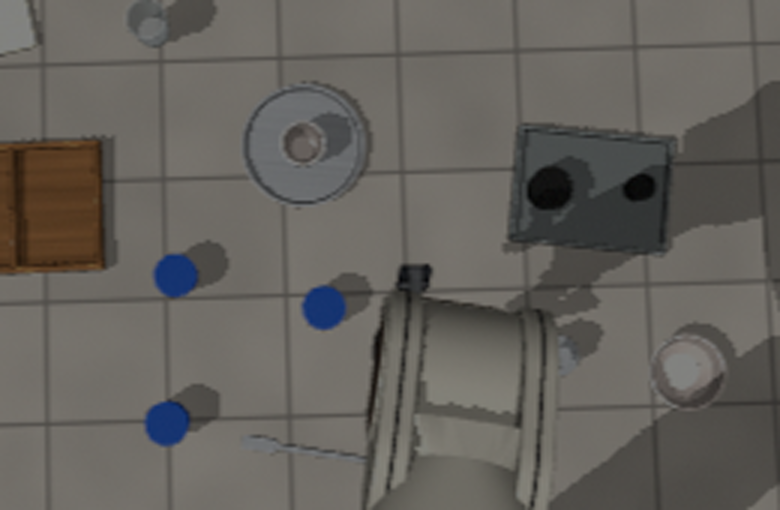

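The crucible is in the centre of the dish and both stoppers are standing in the tray, at crop (549,188) and (639,187). The small weight is next.

Call:
jog_arm([
  [[5,-12,15,1.5,0.4,-0.3,52],[0,0,20,0,0,0,52],[0,0,20,0,0,0,52],[0,0,10,0,0,0,52],[0,0,0,0,0,0,52]],
])

```text
clock: 21.5
eef_pos: [0.4495, -0.0786, 0.0829]
tool_rot: [0.708, 0.706, 0.001, 0.002]
ft_force: [0.1, 0.0, -0.3]
grip_width: 0.0523
```

```bash
python3 go.py .446 -.075 .004
```

```text
shift [ 3.8 -3.9 78.9] turn [ 0.26  0.11 -0.22] z [ 0.4495 -0.0786  0.0829] F [ 0.1  0.  -0.3] w 52.3 t 21.5
```

Call:
jog_arm([
  [[4,-4,0,0.3,0,-0.2,52],[0,0,15,0,0,0,52],[0,0,18,0,0,0,52],[0,0,0,0,0,0,52]],
])

```text
clock: 21.9
eef_pos: [0.4473, -0.0752, 0.0507]
tool_rot: [0.708, 0.707, -0.0, 0.001]
ft_force: [0.1, -0.1, -0.2]
grip_width: 0.0522
```

```bash
python3 go.py .446 -.075 .004
```

```text
shift [ 0.3 -1.3 46.7] turn [ 0.04  0.12 -0.08] z [ 0.4473 -0.0752  0.0507] F [ 0.1 -0.1 -0.2] w 52.2 t 21.9
```

Call:
jog_arm([
  [[0,-3,15,0,0,0,52],[0,-1,15,0,0,0,52],[0,0,12,0,0,0,52],[0,0,3,0,0,0,52],[0,0,0,0,0,0,52]],
])

```text
clock: 22.4
eef_pos: [0.448, -0.0758, 0.0102]
tool_rot: [0.708, 0.707, 0.002, 0.004]
ft_force: [-0.5, -0.1, 0.4]
grip_width: 0.0515
```

```bash
python3 go.py .446 -.075 .004
```

```text
shift [ 0.8 -2.1  6.2] turn [ 0.5   0.18 -0.07] z [ 0.448  -0.0758  0.0102] F [-0.5 -0.1  0.4] w 51.5 t 22.4
```

Call:
jog_arm([
  [[1,-2,6,0.5,0,0,52],[0,0,1,0,0,0,10],[0,0,0,0,0,0,10],[0,0,0,0,0,0,10],[0,0,0,0,0,0,10]],
])

```text
clock: 22.9
eef_pos: [0.4477, -0.075, 0.0053]
tool_rot: [0.708, 0.707, -0.0, 0.002]
ft_force: [0.2, 0.4, -1.8]
grip_width: 0.0262
```

Call:
jog_arm([
  [[0,0,0,0,0,0,10],[0,0,0,0,0,0,10]],
])

```text
clock: 23.1
eef_pos: [0.4475, -0.0749, 0.0052]
tool_rot: [0.708, 0.707, -0.0, 0.002]
ft_force: [-1.5, -0.4, -1.7]
grip_width: 0.0263
```

```bash
python3 go.py .598 .336 .13
```

```text
shift [ 410.6  150.3 -126. ] turn [ 0.14  0.21 -0.07] z [ 0.4475 -0.0749  0.0052] F [-1.5 -0.4 -1.7] w 26.3 t 23.1
```

Call:
jog_arm([
  [[0,0,-25,0,0,0,10],[0,0,-35,0,0,0,10],[0,0,-40,0,0,0,10],[0,0,-25,0,0,0,10],[43,16,0,0,0,0,10]],
])

```text
clock: 23.6
eef_pos: [0.46, -0.0341, 0.1325]
tool_rot: [0.71, 0.704, -0.003, -0.0]
ft_force: [2.5, 0.3, -0.9]
grip_width: 0.0261
```

Call:
jog_arm([
  [[44,16,0,0,0,0,10],[44,16,0,0,0,0,10],[44,16,0,0,0,0,10],[44,16,0,0,0,0,10],[44,16,0,0,0,0,10]],
])

```text
clock: 24.1
eef_pos: [0.5458, 0.1903, 0.1334]
tool_rot: [0.713, 0.701, -0.002, 0.002]
ft_force: [0.6, -0.8, -1.9]
grip_width: 0.0264
```

Call:
jog_arm([
  [[44,16,0,0,0,0,10],[44,16,0,0,0,0,10],[44,16,0,0,0,0,10],[10,4,0,0,0,0,10],[0,0,0,0,0,0,10]],
])

```text
clock: 24.6
eef_pos: [0.6006, 0.3442, 0.1277]
tool_rot: [0.71, 0.704, -0.003, 0.001]
ft_force: [1.0, 0.2, -1.3]
grip_width: 0.0261
```

```bash
python3 go.py .598 .335 .06
```

```text
shift [-8.9 -2.3 67.7] turn [-0.17  0.29 -0.52] z [0.6006 0.3442 0.1277] F [ 1.   0.2 -1.3] w 26.1 t 24.6
```

Call:
jog_arm([
  [[-8,-2,18,0,0.3,-0.5,10],[0,0,20,0,0,0,10],[0,0,20,0,0,0,10],[0,0,15,0,0,0,10],[0,0,0,0,0,0,10]],
])

```text
clock: 25.1
eef_pos: [0.5958, 0.3312, 0.0508]
tool_rot: [0.708, 0.706, -0.004, -0.001]
ft_force: [-0.4, -0.0, -2.5]
grip_width: 0.0264
```

```bash
python3 go.py .598 .335 .0115
```

```text
shift [ 4.   2.5 39.3] turn [-0.41  0.18 -0.12] z [0.5958 0.3312 0.0508] F [-0.4 -0.  -2.5] w 26.4 t 25.1
```

Call:
jog_arm([
  [[4,2.5,5,-0.4,0.2,0,10],[0,0,12,0,0,0,10],[0,0,12,0,0,0,10],[0,0,5,0,0,0,10],[0,0,0,0,0,0,10]],
])

```text
clock: 25.6
eef_pos: [0.5994, 0.3338, 0.0166]
tool_rot: [0.709, 0.705, 0.001, 0.0]
ft_force: [0.3, 1.2, -1.4]
grip_width: 0.0263
```

```bash
python3 go.py .598 .335 .0115
```

```text
shift [ 1.2 -1.4  5.1] turn [ 0.15 -0.09 -0.26] z [0.5994 0.3338 0.0166] F [ 0.3  1.2 -1.4] w 26.3 t 25.6
```

Call:
jog_arm([
  [[1,-1,5,0,0,0,10],[0,0,0,0,0,0,10]],
])

```text
clock: 25.8
eef_pos: [0.5991, 0.3354, 0.0119]
tool_rot: [0.709, 0.706, 0.002, 0.001]
ft_force: [-0.5, 0.5, -2.1]
grip_width: 0.0261
```

```bash
python3 go.py .598 .335 .0115
```

```text
shift [-0.4 -1.1  0.4] turn [ 0.23 -0.13 -0.26] z [0.5991 0.3354 0.0119] F [-0.5  0.5 -2.1] w 26.1 t 25.8
```

Call:
jog_arm([
  [[0,0,0.5,0,0,0,46],[0,0,0,0,0,0,46],[0,0,0,0,0,0,46],[0,0,-10,0,0,0,46],[0,0,-30,0,0,0,46]],
])

```text
clock: 26.3
eef_pos: [0.5968, 0.3345, 0.0501]
tool_rot: [0.709, 0.706, -0.001, -0.0]
ft_force: [1.0, 0.8, 0.3]
grip_width: 0.046
```

Call:
jog_arm([
  [[0,0,-40,0,0,0,60],[0,0,-40,0,0,0,60],[0,0,-10,0,0,0,64],[-45,-13,0,0,0,0,64],[-45,-13,0,0,0,0,64]],
])

```text
clock: 26.8
eef_pos: [0.5746, 0.2501, 0.1509]
tool_rot: [0.706, 0.708, 0.007, 0.002]
ft_force: [0.5, -0.7, 0.3]
grip_width: 0.0643
```

Call:
jog_arm([
  [[-45,-13,0,0,0,0,64],[-45,-13,0,0,0,0,64],[-45,-13,0,0,0,0,64],[-45,-13,0,0,0,0,64],[-45,-13,0,0,0,0,64]],
])

```text
clock: 27.3
eef_pos: [0.5077, 0.0179, 0.1501]
tool_rot: [0.704, 0.71, 0.01, 0.004]
ft_force: [1.0, -0.8, 0.2]
grip_width: 0.0641
```

```bash
python3 go.py .4365 -.233 .13
```

```text
shift [-250.5  -73.6   16.6] turn [ 1.08 -0.48  0.46] z [0.5077 0.0179 0.1501] F [ 1.  -0.8  0.2] w 64.1 t 27.3
```

Call:
jog_arm([
  [[-45,-14,0,1,-0.5,0.5,64],[-45,-14,0,0,0,0,64],[-45,-14,0,0,0,0,64],[-45,-14,0,0,0,0,64],[-45,-14,0,0,0,0,64]],
])

```text
clock: 27.8
eef_pos: [0.4338, -0.2157, 0.1517]
tool_rot: [0.707, 0.707, 0.001, 0.003]
ft_force: [0.8, -0.6, 0.9]
grip_width: 0.0641
```

Call:
jog_arm([
  [[-10,-2,0,0,0,0,64],[0,0,0,0,0,0,64]],
])

```text
clock: 28.0
eef_pos: [0.4297, -0.2312, 0.1524]
tool_rot: [0.71, 0.704, 0.001, 0.004]
ft_force: [0.5, -0.4, 0.0]
grip_width: 0.0645
```

```bash
python3 go.py .4365 -.233 .09; python3 -c "
from h import *
save('side','s2',(100,120,400,384),2.5)"
```

```text
shift [-1.5  6.4 62.5] turn [ 0.38  0.22 -0.54] z [ 0.4297 -0.2312  0.1524] F [ 0.5 -0.4  0. ] w 64.5 t 28.0
```

View pics/s2.png

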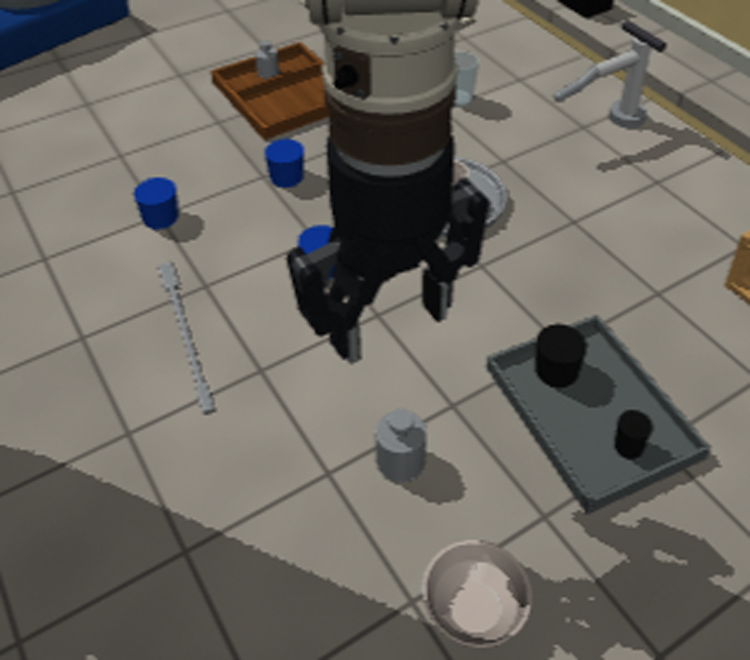

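The small weight stands upright in the narrow bay at crop (266,60), and both stoppers are upright. The gripper is above the large weight.

Call:
jog_arm([
  [[-1.5,6,0,0.4,0.2,-0.5,64],[0,0,20,0,0,0,64],[0,0,20,0,0,0,64],[0,0,20,0,0,0,64],[0,0,0,0,0,0,64]],
])

```text
clock: 28.55
eef_pos: [0.4422, -0.2253, 0.0921]
tool_rot: [0.702, 0.712, 0.001, 0.001]
ft_force: [-0.0, 0.8, -0.1]
grip_width: 0.0638
```

```bash
python3 go.py .4365 -.233 .06
```

```text
shift [-7.6 -5.9 32.1] turn [ 0.16 -0.03  0.87] z [ 0.4422 -0.2253  0.0921] F [-0.   0.8 -0.1] w 63.8 t 28.55
```

Call:
jog_arm([
  [[-7.5,-6,0,0.2,0,0.9,64],[0,0,0,0,0,0,64],[0,0,15,0,0,0,64],[0,0,15,0,0,0,64],[0,0,0,0,0,0,64]],
])

```text
clock: 29.05
eef_pos: [0.4411, -0.2325, 0.0662]
tool_rot: [0.706, 0.709, 0.001, 0.003]
ft_force: [-0.6, -0.4, 1.0]
grip_width: 0.0635
```

```bash
python3 go.py .4365 -.233 .007
```

```text
shift [-0.3 -4.9 59.2] turn [0.34 0.15 0.24] z [ 0.4411 -0.2325  0.0662] F [-0.6 -0.4  1. ] w 63.5 t 29.05
```

Call:
jog_arm([
  [[0,-6,12,0.3,0,0.2,64],[0,-1,15,0,0,0,64],[0,-1,15,0,0,0,64],[0,0,0,0,0,0,64]],
])

```text
clock: 29.45
eef_pos: [0.4348, -0.2341, 0.0259]
tool_rot: [0.707, 0.707, -0.0, 0.004]
ft_force: [0.1, 0.7, -0.4]
grip_width: 0.0639
```

```bash
python3 go.py .4365 -.233 .007
```

```text
shift [ 1.2  1.6 18.9] turn [0.33 0.34 0.  ] z [ 0.4348 -0.2341  0.0259] F [ 0.1  0.7 -0.4] w 63.9 t 29.45
```

Call:
jog_arm([
  [[1,1,12,0.3,0.3,0,64],[0,0,7,0,0,0,64],[0,0,0,0,0,0,20],[0,0,0,0,0,0,20],[0,0,0,0,0,0,20]],
])

```text
clock: 29.95
eef_pos: [0.4367, -0.2339, 0.0075]
tool_rot: [0.707, 0.707, -0.0, 0.001]
ft_force: [0.4, 0.6, -3.7]
grip_width: 0.0383
```

Call:
jog_arm([
  [[0,0,0,0,0,0,20],[0,0,0,0,0,0,20],[0,0,0,0,0,0,20]],
])

```text
clock: 30.25
eef_pos: [0.4367, -0.2339, 0.0075]
tool_rot: [0.707, 0.707, -0.0, 0.001]
ft_force: [0.4, -0.4, -1.4]
grip_width: 0.0386
```

```bash
python3 go.py .598 .264 .13
```

```text
shift [ 497.8  161.3 -123.1] turn [ 0.09  0.1  -0.03] z [ 0.4367 -0.2339  0.0075] F [ 0.4 -0.4 -1.4] w 38.6 t 30.25
```

Call:
jog_arm([
  [[0,0,-20,0,0,0,20],[0,0,-35,0,0,0,20],[0,0,-40,0,0,0,20],[0,0,-30,0,0,0,20],[40,13,0,0,0,0,20]],
])

```text
clock: 30.75
eef_pos: [0.4464, -0.1949, 0.1338]
tool_rot: [0.71, 0.704, -0.002, -0.003]
ft_force: [2.8, 1.7, -3.5]
grip_width: 0.0385
```

Call:
jog_arm([
  [[44,14,0,0,0,0,20],[44,14,0,0,0,0,20],[44,14,0,0,0,0,20],[44,14,0,0,0,0,20],[44,14,0,0,0,0,20]],
])

```text
clock: 31.25
eef_pos: [0.5197, 0.0295, 0.1346]
tool_rot: [0.713, 0.701, -0.001, -0.001]
ft_force: [1.4, -0.1, -4.0]
grip_width: 0.0382
```

```bash
python3 go.py .598 .264 .13
```

```text
shift [235.7  74.5   4.4] turn [-0.21 -0.03 -0.91] z [0.5197 0.0295 0.1346] F [ 1.4 -0.1 -4. ] w 38.2 t 31.25
```

Call:
jog_arm([
  [[44,14,0,0,0,-0.9,20],[44,14,0,0,0,0,20],[44,14,0,0,0,0,20],[44,14,0,0,0,0,20],[44,14,0,0,0,0,20]],
])

```text
clock: 31.75
eef_pos: [0.5892, 0.2586, 0.1311]
tool_rot: [0.707, 0.708, -0.004, -0.002]
ft_force: [0.7, -0.5, -3.4]
grip_width: 0.0382
```

Call:
jog_arm([
  [[5,1,0,0,0,0,20],[0,0,0,0,0,0,20]],
])

```text
clock: 31.95
eef_pos: [0.5898, 0.2709, 0.1279]
tool_rot: [0.704, 0.711, -0.004, -0.004]
ft_force: [-0.3, 0.0, -4.4]
grip_width: 0.0383
```

```bash
python3 go.py .598 .264 .06
```

```text
shift [-7.   8.9 67.8] turn [-0.62  0.03  0.57] z [0.5898 0.2709 0.1279] F [-0.3  0.  -4.4] w 38.3 t 31.95
```

Call:
jog_arm([
  [[-7,9,0,-0.6,0,0.6,20],[0,0,18,0,0,0,20],[0,0,20,0,0,0,20],[0,0,20,0,0,0,20],[0,0,0,0,0,0,20]],
])

```text
clock: 32.45
eef_pos: [0.6, 0.2546, 0.0679]
tool_rot: [0.711, 0.703, -0.001, 0.002]
ft_force: [-0.8, -1.5, -4.2]
grip_width: 0.0386
```

```bash
python3 go.py .598 .264 .014
```

```text
shift [ 9.6 -2.1 53.9] turn [ 0.01  0.25 -0.58] z [0.6    0.2546 0.0679] F [-0.8 -1.5 -4.2] w 38.6 t 32.45
```

Call:
jog_arm([
  [[8,-2,0,0,0.2,-0.6,20],[0,0,15,0,0,0,20],[0,0,15,0,0,0,20],[0,0,12,0,0,0,20],[0,0,0,0,0,0,20]],
])

```text
clock: 32.95
eef_pos: [0.6021, 0.2601, 0.0312]
tool_rot: [0.709, 0.705, 0.004, 0.002]
ft_force: [-0.7, -0.4, -4.1]
grip_width: 0.0386
```

```bash
python3 go.py .598 .264 .014
```

```text
shift [ 3.8 -4.3 17.2] turn [ 0.48 -0.17 -0.28] z [0.6021 0.2601 0.0312] F [-0.7 -0.4 -4.1] w 38.6 t 32.95
```

Call:
jog_arm([
  [[3.5,-4,5,0.5,-0.2,-0.3,20],[0,0,8,0,0,0,20],[0,0,3,0,0,0,20],[0,0,0,0,0,0,20]],
])

```text
clock: 33.35
eef_pos: [0.5996, 0.2649, 0.017]
tool_rot: [0.707, 0.707, 0.001, 0.001]
ft_force: [0.1, -0.3, -4.1]
grip_width: 0.0378
```

```bash
python3 go.py .598 .264 .014
```

```text
shift [-0.9 -1.6  3. ] turn [ 0.17 -0.07  0.05] z [0.5996 0.2649 0.017 ] F [ 0.1 -0.3 -4.1] w 37.8 t 33.35
```

Call:
jog_arm([
  [[0,-1,3,0.2,0,0,20],[0,0,1,0,0,0,20],[0,0,0,0,0,0,20]],
])

```text
clock: 33.65
eef_pos: [0.5989, 0.2652, 0.0136]
tool_rot: [0.707, 0.708, 0.001, -0.001]
ft_force: [0.3, -0.9, -4.6]
grip_width: 0.0387
```

```bash
python3 go.py .598 .264 .0135
```

```text
shift [-1.2 -0.9  0.1] turn [ 0.01 -0.1   0.07] z [0.5989 0.2652 0.0136] F [ 0.3 -0.9 -4.6] w 38.7 t 33.65
```

Release, lift and back away clear of the scene.

Call:
jog_arm([
  [[0,0,0,0,0,0,58],[0,0,0,0,0,0,58],[0,0,0,0,0,0,58],[0,0,-10,0,0,0,58],[0,0,-30,0,0,0,58]],
])

```text
clock: 34.15
eef_pos: [0.5981, 0.2646, 0.0534]
tool_rot: [0.707, 0.707, -0.001, -0.001]
ft_force: [0.1, 0.1, 0.2]
grip_width: 0.0578
```

Call:
jog_arm([
  [[0,0,-45,0,0,0,58],[0,0,-45,0,0,0,58],[0,0,-20,0,0,0,58],[20,-40,0,0,0,0,58],[20,-40,0,0,0,0,58]],
])

```text
clock: 34.65
eef_pos: [0.5252, 0.3045, 0.178]
tool_rot: [0.71, 0.704, 0.008, 0.002]
ft_force: [0.7, 1.2, -0.3]
grip_width: 0.0577
```

Call:
jog_arm([
  [[20,-40,0,0,0,0,58],[20,-40,0,0,0,0,58],[20,-40,0,0,0,0,58],[20,-40,0,0,0,0,58],[0,0,0,0,0,0,58]],
])

```text
clock: 35.15
eef_pos: [0.3582, 0.391, 0.1843]
tool_rot: [0.709, 0.705, 0.015, 0.002]
ft_force: [-0.0, -0.3, -0.2]
grip_width: 0.0581
```

Run:
```python
from h import *
np.set_printoptions(precision=4,suppress=True)
save("top","t2",(120,90,410,290),2.7);save("side","s3",(90,60,430,384),1.8)
for n,z in dict(weight_large_center=.006,weight_small_center=.006,crucible_center=.004,stopper_small_center=.004,stopper_large_center=.004,evap_dish_center=0,beaker_center=0).items():
    for r in masks_of(n,"top"):
        x,f=fit(n,{"top":r["pixels"]},z)
        if abs(f).max()<2: print(n,round(r["conf"],2),x)
print(get_obs()["eef_pos"],get_obs()["clock"])
```

```text
weight_large_center 0.47 [0.5975 0.266 ]
crucible_center 0.55 [0.6525 0.0129]
stopper_small_center 0.46 [ 0.5982 -0.3229]
stopper_large_center 0.68 [0.3784 0.1531]
stopper_large_center 0.46 [0.5246 0.1414]
evap_dish_center 0.92 [ 0.4139 -0.3619]
beaker_center 0.46 [0.782  0.1671]
[0.3635 0.3883 0.1826] 35.6
```

View pics/t2.png

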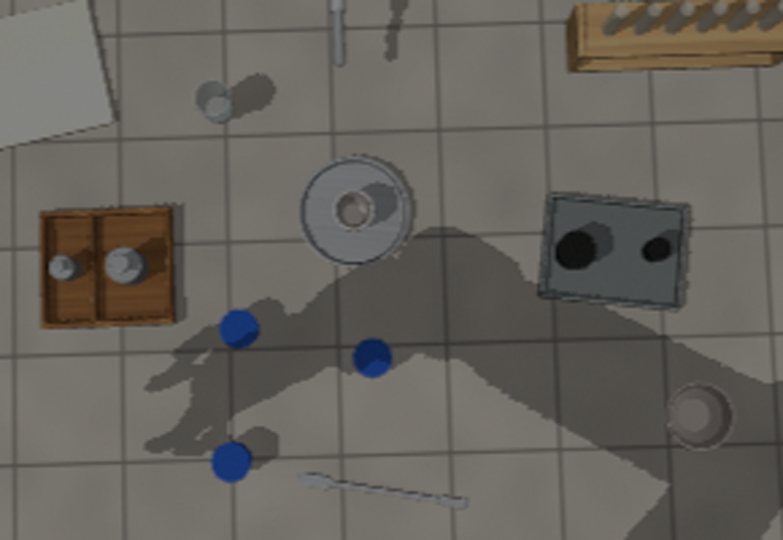

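View pics/s3.png

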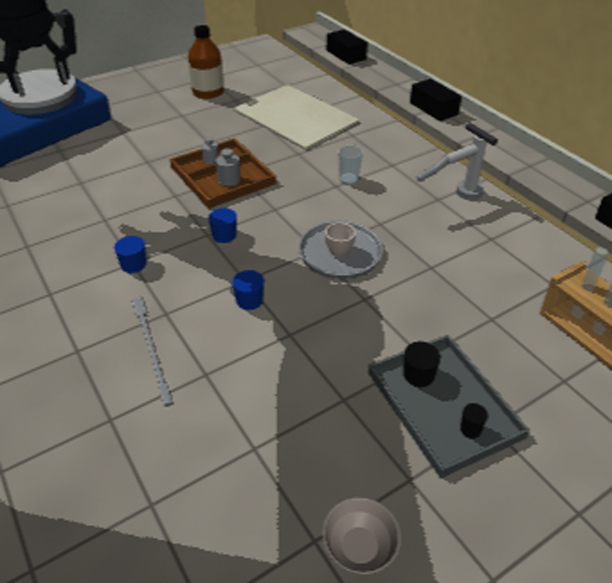

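Both views show all five things upright in their places: the weights at top crop (62,267) and (125,265), the crucible at (353,210), the stoppers at (575,249) and (656,249). The evaporating dish, beaker and blue look-alikes have not moved, and the gripper is clear.

```bash
python3 -c "
from workcell import *
print(job_done())"
```

```text
the job is handed in; nothing more can be done
None
```

I put all five things in their places and handed the job in at about 36 s of the 136 s allowed. No verdict was reported.

**Placed:** the large weight is in the wide bay and the small weight in the narrow bay. Both stoppers stand side by side in the grey tray, and the crucible is near the centre of the round dish.

**Last checks:** the final top and side pictures show all five upright and released, with the gripper well clear.
- **Large weight:** about 2 mm from the centre of its bay.
- **Crucible:** about 4 mm from the dish centre.
- **Small stopper:** within about 3 mm of where I aimed it.
- **Evaporating dish and beaker:** within about 2 mm of their starting positions.
- **Blue look-alikes:** I did not touch them. They look unmoved in the pictures, and the final fit re-measured two of the three, both where they started.

**Not confirmed by measurement:** the final position fit gave no result for the small weight or the black stopper. I confirmed those two from the pictures and from where the arm released them.

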